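# Present the sizing ball to the feed sleeve

## Task

We are about to size the pivot bushing in the rocker link with the steel ball. Turn the feed sleeve on its fixture until its window faces the yellow mark; then lift the blue ball dish clear of the bench and only then turn it, in the air, the quarter turn that points its pouring lip at the window. Finish while holding the dish there, level and still, with the lip close up to the window and just above its sill, not touching the fixture; keep the dish level and the ball in its middle all the way, and leave the can, the bottle and the screwdriver where they are.

Things in the scene. Friction and masses are not known exactly. Their poses are not given: they have to be found in the camera images.
- fixture: Fixed steel plate (x -55..55, y -55..125 mm, 12 thick) with an aluminium rocker link clamped along +y (under 43 mm high). On the link sits a grey carrier ring, 68 mm across, top 42 mm above the bench, carrying the feed sleeve. Origin: on the bench below the sleeve's axis. x: level, from that axis to the yellow mark (a 7 mm wide line on ring and plate); z up.
- sleeve (a joint): Angle of the feed sleeve, rad: 0 when its window faces the yellow mark, positive counter-clockwise from above. Upright round steel tube, 36 mm outside, 18 mm bore, from 42 to 78 mm above the bench; cannot lift off, turns stiffly (0.05 N m), stays where left. Window: slot in one side, about 23 mm wide, open at the top, brass-coloured sill.
- window (a point): Middle of the window's sill on the sleeve's outer face: 18 mm from the sleeve axis, 54 mm above the bench (24 mm below the sleeve's top). Its frame turns with the sleeve: x points level outwards through the window, z up.
- mark (a point): Outer end of the yellow index line on the carrier ring's top edge: 34 mm from the sleeve axis, 42 mm above the bench.
- dish: Loose blue dish, 60 mm outside diameter, 26 mm high, about 90 g, upright 3 mm walls, gripped across the outside, square to the lip. Floor dished: 5 mm above the underside in the middle, rising at 4 degrees, beyond 13 mm radius at 20. A 25 mm wide pouring lip runs out to 46 mm from the middle. Origin: centre of the underside. x: along the lip, outwards; z up.
- dish_lip (a point): Tip of the dish's pouring lip, on its upper face: 46 mm along x from the dish's axis and 18 mm above its underside.
- dish_mid (a point): Point on the dish's axis 13 mm above its underside: where the centre of the ball lies when the ball is in the middle.
- ball_center (a point): Centre of the loose polished steel sizing ball, 16 mm diameter, 17 g, that starts at rest in the middle of the dish and rolls freely.
- can: Bystander: silver can with a blue label, 38 mm diameter, 105 mm high, standing. Origin: centre of its underside.
- oil: Bystander: small green bottle with a red cap, 36 mm diameter, 85 mm high, standing. Origin: centre of its underside.
- driver: Bystander: screwdriver with a black handle, 150 mm long, lying on the bench along its x axis. Origin: on the bench below its middle.
There are look-alikes about, which are no part of the job. What is meant by the dish is not turquoise, and is the smaller of those in its own colour.

How it is judged (in metres and radians):
On the way, in this order (a step that is already met when the one before it is completed fails the run):
1. the sleeve's window faces the yellow mark (within 0.12 rad), the dish still standing on the bench (value of joint sleeve between -0.12 and 0.12 rad and height (world z) of dish below 0.005 m), for 0.3 s.
2. the dish is lifted clear of the bench (15 mm), its lip not yet turned towards the window's line (more than 0.6 rad off), the ball in its middle (height (world z) of dish above 0.015 m and angle between the x axis of dish and the x axis of window, either way round above 0.6 rad and horizontal distance between ball_center and dish_mid below 0.012 m), for 0.1 s.
3. in the air, the dish is turned until its lip points at the window: in line with it within 0.17 rad, the window ahead of the lip's side and within 40 mm of the lip's line, the ball in its middle (height (world z) of dish above 0.015 m and angle between the x axis of dish and the x axis of window, either way round below 0.17 rad and horizontal distance between ball_center and dish_mid below 0.012 m and x of window in the frame of dish above 0.03 m and y of window in the frame of dish between -0.04 and 0.04 m), for 0.2 s.
At the end, for the whole second after the job is handed in: Fingers hold the dish still beside the sleeve, off the fixture: lip tip -6 to 20 mm out from the sill, 9 mm sideways, 0 to 22 mm above it, in line within 0.17 rad; dish level within 0.08 rad, ball within 9 mm of its middle; sleeve at the mark within 0.12 rad; bystanders within 20 mm of their starts (value of joint sleeve between -0.12 and 0.12 rad and x of dish_lip in the frame of window between -0.006 and 0.02 m and y of dish_lip in the frame of window between -0.009 and 0.009 m and z of dish_lip in the frame of window between 0 and 0.022 m and x of dish_mid in the frame of window above 0.03 m and angle between the x axis of dish and the x axis of window, either way round below 0.17 rad and angle between dish's own z axis and vertical below 0.08 rad and horizontal distance between ball_center and dish_mid below 0.009 m and height (world z) of dish above 0.025 m and linear speed of dish below 0.02 m/s and contact force between the fingers and dish above 1 N and contact force between dish and fixture below 0.2 N and distance of each of can, oil, driver from where it was at the start of the episode below 0.02 m); the arm keeps its last pose, push and grip.
It fails at once if the dish is tipped by more than 0.14 rad (8 degrees) (angle between dish's own z axis and vertical above 0.14 rad).
It fails at once if the ball rolls more than 14 mm from the dish's middle (horizontal distance between ball_center and dish_mid above 0.014 m).
It fails at once if the can, bottle or screwdriver is pushed more than 20 mm (distance of any of can, oil, driver from where it was at the start of the episode above 0.02 m).
It also fails if it takes over 72 s, if anything falls off the work surface, if the arm or the gripper's body presses on something with over 40 N, if the wrist force passes 120 N, or if a joint passes its speed limit or range.

## Robot

A 7-joint arm with a two-finger parallel gripper is mounted at the origin on the work surface. World frame = base frame: x ahead of the robot, y to its left, z up, the work surface at z = 0. Lengths are in mm, angles in rad, forces in N, time in s.
With the tool pointing down it reaches from about 425 to 825 mm from the base axis. Payload 3.6 kg.
Tool frame: the origin (TCP) lies midway between the tips of the shut fingers; the grasp point (between the pads) lies 19 mm behind it (manip.grip_depth is the distance from the TCP to the grasp point, in mm); z points along the fingers, y is the line along which they close (so a half turn about z gives the same grasp; the last joint's range is limited). The gripper opens to 85 mm and grips with 20 to 120 N. Pads are 22 mm wide; open, the fingers measure 114 mm over their backs; the gripper's body (76 mm by 85 mm) begins 54 mm behind the grasp point. The pads swing forward as they close: fully open they stand 13 mm farther back than shut.
Start: joints at [1.258, 0.615, -0.013, 1.423, 0.008, 1.103, -0.04], TCP at [183.263, -623.6, 231.297] pointing down, gripper open.
Joint ranges: [-3.12, 3.12], [-0.3, 2.06], [-1.34, 1.32], [0.26, 2.42], [-1.36, 4.5], [0.01, 1.98], [-2.84, 2.84]. Speed limits (rad/s): [2.79, 2.79, 3.14, 3.14, 3.14, 3.14, 3.14].

## Interface

Orientations are given as a unit quaternion [w, x, y, z].
In Python, from station import manip, capture gives the robot as it stands.
- The arm moves only by the tool apply_moves, never from a script. Its argument "motion" is a list that holds one entry, the list of rows, each a list of 6 numbers: the shift along the tool's x, y, z in cm, then the turn, a rotation vector about the tool's x, y, z in degrees. A call has 1 to 20 rows; each row shifts and turns the commanded pose from where the row before left it, along the tool's axes as they then stand; what a row does not reach is not made up. A row lasts 1/10 s, in which the tool goes at most 50 mm and 8.59 degrees, less where a joint would pass 70% of its speed; a pose out of reach is approached as far as the arm can. A call with a gripper value outside its range is refused whole. "claw" is the closure, from -1 (fully open) to 1 (shut), set as the call begins (left out, the last holds). The fingers move at their own pace and stop on an object; "force" is the grip in N (left out, the last holds). Time passes only in rows, so rows that do not move let the fingers close. It gives the time, the measured TCP pose, the force, the opening and the grip force at its end, in the units of the state.
- manip.observe(): the state, without advancing time (a new reading comes with each control period).
- capture(name): name is "side" or "top" or "wrist"; returns a dict with "color" (420x560x3 uint8, red, green, blue), "fx", "fy", "cx", "cy" (pixels), "k1" (the pictures are not rectified: a ray, as slopes to the right and down, at radius r is drawn at 1 + k1 r^2 times it, then the intrinsics apply), "R" (3x3) and "t" (3): a world point X has camera coordinates R X + t. Camera axes: x right, y down, z forward; pixel columns grow to the right and rows downward; lengths in mm; the calibration is good to about 2 mm. A picture is of the moment at which its call begins. There is no depth.
- manip.sign_off(): hands the job in; it is judged then, once.
The state is a dict: "time_s": time; "joints": joint angles; "joint_velocities": joint speeds; "joint_efforts": joint torques, N m; "tool_pos": TCP position; "eef_rot": TCP orientation; "contact_force": force on the tool from outside, world axes, zero at the start; "moment": the same for the moment, N m; "gripper_width": finger opening in mm; "gripper_force": force on a finger pad.
Only numpy, scipy, OpenCV 4.12 (cv2) and the standard library are available. Lean on these libraries where they do the work, as an engineer would, in place of code of your own. Each camera call takes 0.05 s, during which the arm holds its last target. There are 200 camera calls.

## Working session

There is one attempt and no reset: what is moved stays moved. The work goes in short steps, Python scripts to look and compute and a tool call to move; the robot and the scene stay as the last step left them, time stands still between calls to the robot, and variables do not carry over. Pictures are saved under pics/ and viewed, at most 10 in all, crops included, and the job is handed in when it is done.

Besides the shell and the picture viewer there is one more tool, called as name(argument=value, ...) on one line, values as JSON. apply_moves: Moves the arm, as the interface text tells. Its arguments: {"type":"object","properties":{"motion":{"type":"array","items":{"type":"array","items":{"type":"array","items":{"type":"number"}}}},"claw":{"type":"number"},"force":{"type":"number"}},"required":["motion"]}

```bash
ls; mkdir -p pics
cat > h.py <<'E'
import numpy as np, cv2
from station import manip, capture
def snap(n,f):
    c=capture(n); np.savez('pics/'+f+'.npz',**c); cv2.imwrite('pics/'+f+'.png',c['color'][:,:,::-1]); return c
def load(f): return dict(np.load('pics/'+f+'.npz'))
def K(c): return np.array([[c['fx'],0,c['cx']],[0,c['fy'],c['cy']],[0,0,1]],float)
def D(c): return np.array([float(c['k1']),0,0,0,0])
def ray(c,uv):
    p=cv2.undistortPoints(np.array([[uv]],float),K(c),D(c))[0,0]
    d=c['R'].T@np.array([p[0],p[1],1]); o=-c['R'].T@c['t']; return o,d
def atz(c,uv,z):
    o,d=ray(c,uv); return (o+d*(z-o[2])/d[2]).round(1)
def proj(c,X):
    r,_=cv2.Rodrigues(np.array(c['R'],float)); return cv2.projectPoints(np.array(X,float).reshape(-1,3),r,np.array(c['t'],float),K(c),D(c))[0][:,0]
E
python3 -c "
from h import *
for n in('top','side'):
    c=snap(n,n+'0'); print(n,c['fx'],c['k1'],(-c['R'].T@c['t']).round(),c['R'].round(2).tolist())
s=manip.observe();print(s)
a=cv2.imread('pics/top0.png');cv2.imwrite('pics/top0b.png',cv2.resize(a,(800,600),interpolation=2))
"
```

```text
pics
top 532.8292058280468 -0.13116895460061126 [ 347.  -50. 1362.] [[-0.02, -1.0, -0.01], [-0.98, 0.02, -0.18], [0.18, 0.0, -0.98]]
side 418.4133078382346 -0.024586149139913083 [304. 622. 687.] [[-0.92, -0.38, -0.02], [-0.23, 0.61, -0.76], [0.3, -0.7, -0.65]]
{'time_s': 0.1, 'joints': array([ 1.25844764,  0.61584527, -0.01262547,  1.42471081,  0.00809233,
        1.10339536, -0.0403747 ]), 'joint_velocities': array([-0.00136634, -0.00272359,  0.00027017, -0.00349214,  0.00132697,
       -0.00020814, -0.00096425]), 'joint_efforts': array([ 1.31469835e-03, -4.70384681e+01,  2.59924941e-01, -1.71571308e+01,
        1.00144185e-02,  5.92672150e-03, -4.25097781e-06]), 'tool_pos': array([ 183.11057085, -622.97453393,  230.24839792]), 'eef_rot': array([-1.14153670e-03,  9.89796305e-01,  1.42484885e-01, -1.72496904e-04]), 'contact_force': array([0.74370444, 0.29960814, 0.27223228]), 'moment': array([-0.01241696, -0.02699971,  0.02344453]), 'gripper_force': 0.0, 'gripper_width': 85.10137686045618}
```

View pics/top0b.png

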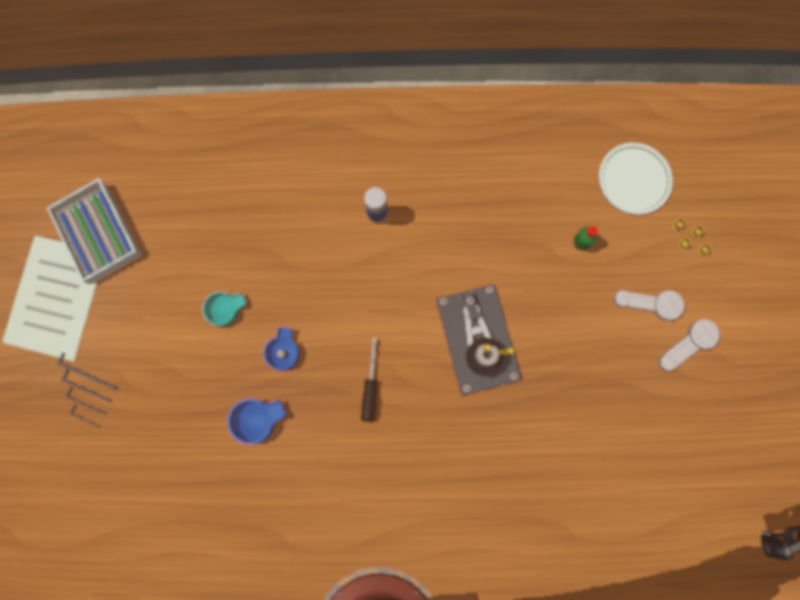

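View pics/side0.png

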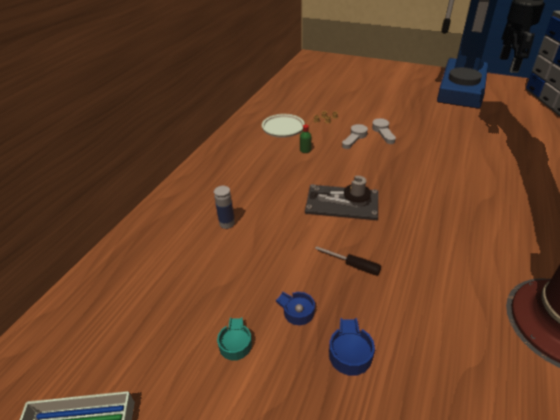

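Top view (800x600 scale): three dish candidates, turquoise at (222,308), large blue at (253,420) and small blue with the ball at (282,350). The last fits: it isn't turquoise and is the smaller of the two blues. The sleeve is at about (488,354) with the yellow mark to its right, the driver at (371,380), the can at (376,203) and the bottle at (588,236). I'll confirm in an enlarged crop.

```bash
python3 -c "
from h import *
a=cv2.imread('pics/top0.png')
L=a[195:283,300:372];R=a[215:303,165:237]
cv2.imwrite('pics/c1.png',np.hstack([cv2.resize(x,(396,484),interpolation=cv2.INTER_CUBIC) for x in(L,R)]))
"
```

```text
(no output)
```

View pics/c1.png

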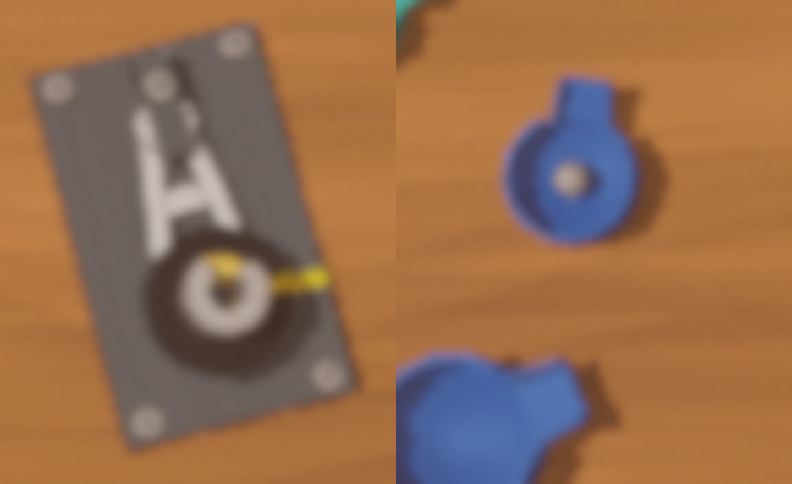

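The crop confirms the small blue dish with the ball. Its rim centre is at composite (572,180) and its lip tip at (585,80). The sleeve top centre is at (226,293), the window (brass) at (222,265), and the mark's end at about (325,277).

```bash
python3 -c "
from h import *
c=load('top0')
L=lambda u,v:(u/5.5-.5+300,v/5.5-.5+195)
R=lambda u,v:((u-396)/5.5-.5+165,v/5.5-.5+215)
corn=[(30,75),(257,24),(360,388),(130,450)]
W=[atz(c,L(*p),12)[:2] for p in corn];print('plate',W)
W=np.array(W,float);P=np.array([[-55,125],[55,125],[55,-55],[-55,-55]],float)
# plate: order fit; corners in fixture coords
z1=P[:,0]+1j*P[:,1];z2=W[:,0]+1j*W[:,1];m1,m2=z1.mean(),z2.mean()
a=((z2-m2)*np.conj(z1-m1)).sum()/(abs(z1-m1)**2).sum();o=m2-a*m1
print('fit scale',abs(a),'yaw deg',np.degrees(np.angle(a)),'origin',o, 'res',abs(z2-o-a*z1))
print('sleeve top',atz(c,L(226,293),78),'win',atz(c,L(222,265),54),'mark out',atz(c,L(325,277),12),'mark ring',atz(c,L(300,281),42))
r=atz(c,R(572,180),26);t=atz(c,R(585,80),18);b=atz(c,R(571,180),13);print('dish',r,t,b,'len',np.hypot(*(t-r)[:2]),'yaw',np.degrees(np.arctan2(*(t-r)[1::-1])))
T=lambda u,v:(u*.7-.15,v*.7-.15)
for n,p,z in(('can',(376,196),105),('oil',(592,231),85),('drv tip',(375,340),5),('drv end',(369,418),10)):print(n,atz(c,T(*p),z))
s=load('side0')
i=atz(s,(299,300),26);print('side dish',i, 'sleeve',atz(s,(359,181),78))
"
```

```text
plate [array([ 580.4, -114.9]), array([ 602. , -222.3]), array([ 430.4, -262.2]), array([ 405. , -155.2])]
fit scale 0.9915668378072967 yaw deg -77.16373345043667 origin (470.6124719101124-196.36022471910113j) res [1.29491009 1.60570787 1.00823854 0.33917448]
sleeve top [ 469.6 -194.8   78. ] win [ 484.5 -196.2   54. ] mark out [ 482.1 -248.5   12. ] mark ring [ 477.6 -232.6   42. ]
dish [484.5 162.4  26. ] [531.8 157.7  18. ] [485.9 164.9  13. ] len 47.53293594971802 yaw -5.674610864955802
can [744.3 -13.3 105. ]
oil [ 678.6 -388.    85. ]
drv tip [507.1  -3.7   5. ]
drv end [368.6   9.3  10. ]
side dish [488.3 152.6  26. ] sleeve [ 466.4 -194.6   78. ]
```

apply_moves(motion=[[[1.4, -1.2, 0, 0, 0, 0], [2.8, -2.3, 0, 0, 0, 0], [2.8, -2.3, 0, 0, 0, 0], [2.8, -2.3, 0, 0, 0, 0], [2.8, -2.3, 0, 0, 0, 0], [2.8, -2.3, 0, 0, 0, 0], [2.8, -2.3, 0, 0, 0, 0], [2.8, -2.3, 0, 0, 0, 0], [2.8, -2.3, 0, 0, 0, 0], [2.8, -2.3, 0, 0, 0, 0], [2.8, -2.3, 0, 0, 0, 0], [2.8, -2.3, 0, 0, 0, 0], [2.8, -2.3, 0, 0, 0, 0], [2.8, -2.3, 0, 0, 0, 0], [1.8, -1.9, 0, 0, 0, 0], [0, 0, 0, 0, 0, 0], [0, 0, 0, 0, 0, 0], [0, 0, 0, 0, 0, 0]]], claw=-1, force=40)

```text
time_s: 1.9
tool_pos: [469.2, -196.8, 231.1]
eef_rot: [0.0, 0.99, 0.141, -0.001]
contact_force: [0.4, -0.6, 0.0]
gripper_width: 85.3
gripper_force: 0.0
```

```bash
python3 -c "
from h import *
c=snap('wrist','w1');s=manip.observe();print(s['time_s'],s['tool_pos'],s['eef_rot'],s['joints'])
print((-c['R'].T@c['t']).round(),proj(c,[[470,-195.5,78]]))
a=cv2.imread('pics/w1.png');cv2.imwrite('pics/w1b.png',cv2.resize(a,(800,600),interpolation=2))
"
```

```text
1.95 [ 469.19989396 -196.99504463  231.15909873] [ 2.87392035e-04  9.90014307e-01  1.40965775e-01 -4.89261551e-04] [ 0.41627584  0.39855837 -0.08800072  1.82407264  0.04404299  0.92141999
 -0.97944581]
[ 537. -178.  373.] [[277.35183681 189.75278844]]
```

View pics/w1b.png

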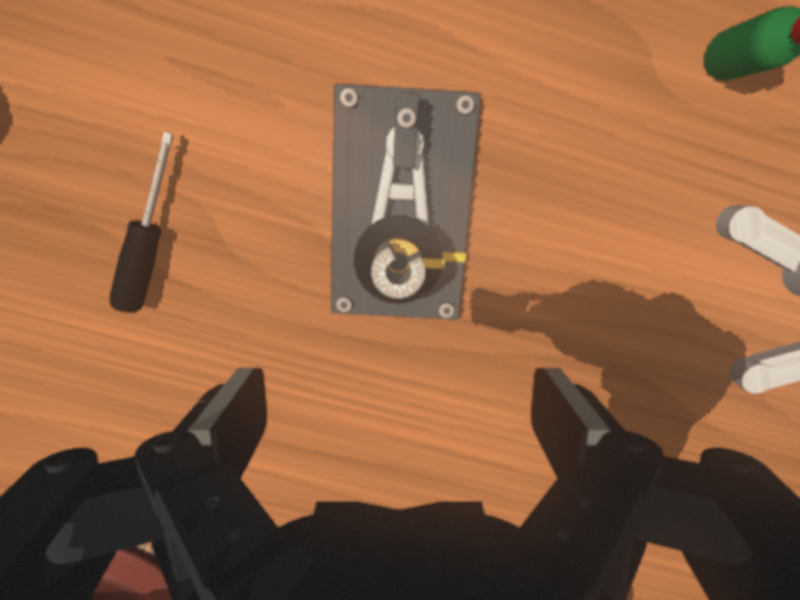

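The wrist view shows the fixture with its sleeve top at (399,273), the brass window at (403,245) and the mark line running right to (465,258). I'll enlarge it to get the angles.

```bash
python3 -c "
from h import *
a=cv2.imread('pics/w1.png')
cv2.imwrite('pics/c2.png',cv2.resize(a[145:220,240:340],(800,600),interpolation=cv2.INTER_CUBIC))
c=load('w1')
W=np.array([atz(c,(u*.7-.15,v*.7-.15),12)[:2] for u,v in [(334,84),(481,92),(462,320),(331,312)]]);print(W)
P=np.array([[-55,125],[55,125],[55,-55],[-55,-55]],float)
z1=P[:,0]+1j*P[:,1];z2=W[:,0]+1j*W[:,1];m1,m2=z1.mean(),z2.mean()
a=((z2-m2)*np.conj(z1-m1)).sum()/(abs(z1-m1)**2).sum();o=m2-a*m1
print('fit scale',abs(a),'yaw deg',np.degrees(np.angle(a)),'origin',o, 'res',abs(z2-o-a*z1))
"
```

```text
[[ 578.4 -115.8]
 [ 603.6 -221.8]
 [ 429.8 -265.1]
 [ 405.6 -156. ]]
fit scale 0.9938077245293352 yaw deg -76.62253626301444 origin (470.51050561797757-197.72264044943822j) res [0.31958541 0.5455283  1.56515606 1.50141506]
```

View pics/c2.png

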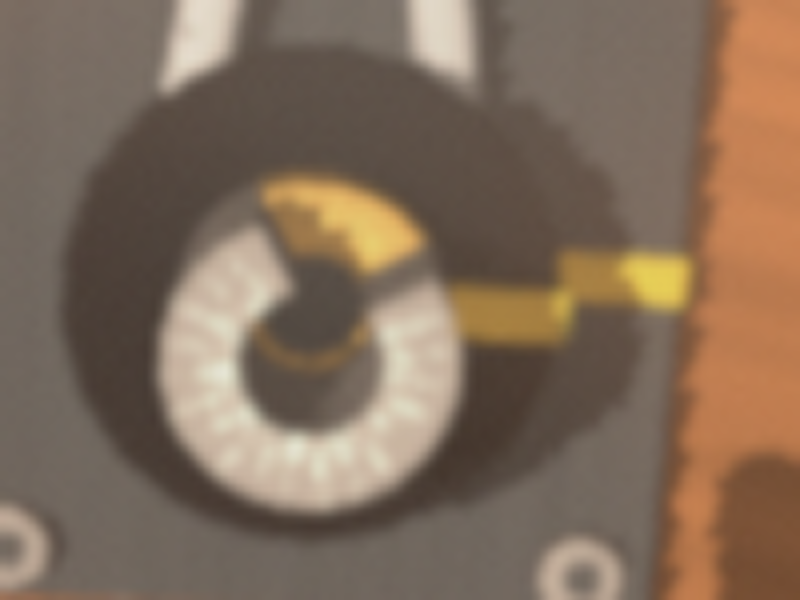

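```bash
python3 -c "
from h import *
c=load('w1');q=lambda u,v,z:atz(c,(u/8-.5+240,v/8-.5+145),z)[:2]
S=q(311,363,78);a=q(262,190,54);b=q(427,243,54);m=q(569,317,42);m2=q(690,280,12)
ring=q(313,290,42)
ang=lambda v:np.degrees(np.arctan2(v[1],v[0])).round(1)
o=np.array([470.3,-196.5])
print('S',S,'ring',ring,'sill',a,b,np.hypot(*(a-b)),'win yaw',ang((a+b)/2-S),ang((a+b)/2-o),np.hypot(*((a+b)/2-o)),'edges normal',ang(a-b)-90,'mark',m,m2,ang(m-o),ang(m2-o),np.hypot(*(m-o)),np.hypot(*(m2-o)))
for p in ((262,225),(435,272)): print(ang(q(*p,78)-S))
"
```

```text
S [ 470.2 -196.5] ring [ 471.8 -196.2] sill [ 484.8 -185.7] [ 484.2 -207.9] 22.208106627986115 win yaw -1.2 -1.2 14.203168660548943 edges normal -1.5 mark [ 477.9 -230.4] [ 482.8 -250.5] -77.4 -77.0 34.741473774150684 55.42788107081129
35.4
-36.9
```

apply_moves(motion=[[[0.12, 0, 1.0, 0, 0, 4], [0, 0, 2.0, 0, 0, 4], [0, 0, 2.5, 0, 0, 0], [0, 0, 2.5, 0, 0, 0], [0, 0, 2.5, 0, 0, 0], [0, 0, 2.5, 0, 0, 0], [0, 0, 2.0, 0, 0, 0], [0, 0, 1.5, 0, 0, 0], [0, 0, 1.0, 0, 0, 0], [0, 0, 0.6, 0, 0, 0], [0, 0, 0, 0, 0, 0], [0, 0, 0, 0, 0, 0]]])

```text
time_s: 3.15
tool_pos: [471.6, -195.4, 50.8]
eef_rot: [0.0, 0.997, 0.073, 0.0]
contact_force: [0.5, 0.4, 0.5]
gripper_width: 85.2
gripper_force: 0.0
```

apply_moves(motion=[[[0, 0, 0, 0, 0, 0], [0, 0, 0, 0, 0, 0], [0, 0, 0, 0, 0, 0], [0, 0, 0, 0, 0, 0], [0, 0, 0, 0, 0, 0], [0, 0, 0, 0, 0, 0], [0, 0, 0, 0, 0, 0], [0, 0, 0, 0, 0, 0], [0, 0, 0, 0, 0, 0], [0, 0, 0, 0, 0, 0]]], claw=1, force=40)

```text
time_s: 4.15
tool_pos: [471.7, -196.0, 51.1]
eef_rot: [0.001, 0.997, 0.073, 0.001]
contact_force: [-0.6, -1.6, 5.6]
gripper_width: 34.9
gripper_force: 40.2
```

apply_moves(motion=[[[0, 0, 0, 0, 0, 2], [0, 0, 0, 0, 0, 4], [0, 0, 0, 0, 0, 5], [0, 0, 0, 0, 0, 5], [0, 0, 0, 0, 0, 5], [0, 0, 0, 0, 0, 5], [0, 0, 0, 0, 0, 5], [0, 0, 0, 0, 0, 5], [0, 0, 0, 0, 0, 5], [0, 0, 0, 0, 0, 5], [0, 0, 0, 0, 0, 5], [0, 0, 0, 0, 0, 5], [0, 0, 0, 0, 0, 5], [0, 0, 0, 0, 0, 5], [0, 0, 0, 0, 0, 5], [0, 0, 0, 0, 0, 3], [0, 0, 0, 0, 0, 2], [0, 0, 0, 0, 0, 0], [0, 0, 0, 0, 0, 0], [0, 0, 0, 0, 0, 0]]])

```text
time_s: 6.15
tool_pos: [470.6, -197.8, 51.1]
eef_rot: [0.001, 0.83, -0.558, 0.001]
contact_force: [-1.5, -4.1, 6.9]
gripper_width: 35.0
gripper_force: 40.2
```

apply_moves(motion=[[[0, 0, 0, 0, 0, 0], [0, 0, 0, 0, 0, 0], [0, 0, 0, 0, 0, 0], [0, 0, 0, 0, 0, 0], [0, 0, 0, 0, 0, 0], [0, 0, 0, 0, 0, 0], [0, 0, 0, 0, 0, 0], [0, 0, 0, 0, 0, 0], [0, 0, -1, 0, 0, 0], [0, 0, -2, 0, 0, 0], [0, 0, -3, 0, 0, 0], [0, 0, -3, 0, 0, 0], [0, 0, -3, 0, 0, 0], [0, 0, -3, 0, 0, 0], [0, 0, -2, 0, 0, 0], [0, 0, -1, 0, 0, 0], [0, 0, 0, 0, 0, 0], [0, 0, 0, 0, 0, 0]]], claw=-1)

```text
time_s: 7.95
tool_pos: [470.7, -194.6, 229.7]
eef_rot: [0.0, 0.831, -0.556, -0.001]
contact_force: [-0.2, -0.5, -0.1]
gripper_width: 85.5
gripper_force: 0.0
```

```bash
python3 -c "
from h import *
c=snap('wrist','w2');s=manip.observe();print(s['time_s'],s['tool_pos'],s['eef_rot'],s['joints'])
u,v=proj(c,[[470.3,-196.5,60]])[0];print(u,v)
x,y=int(u)-50,int(v)-37
x=max(0,min(460,x));y=max(0,min(345,y));print(x,y)
cv2.imwrite('pics/c3.png',cv2.resize(cv2.imread('pics/w2.png')[y:y+75,x:x+100],(800,600),interpolation=cv2.INTER_CUBIC))
"
```

```text
8.0 [ 470.52431564 -194.49025144  229.22533944] [ 2.16757931e-04  8.30887841e-01 -5.56438439e-01 -1.27001699e-03] [ 0.01520887  0.4320001   0.4832386   1.83645043 -0.24415291  0.93461681
 -2.14362726]
279.6190717267372 186.0348765952139
229 149
```

View pics/c3.png

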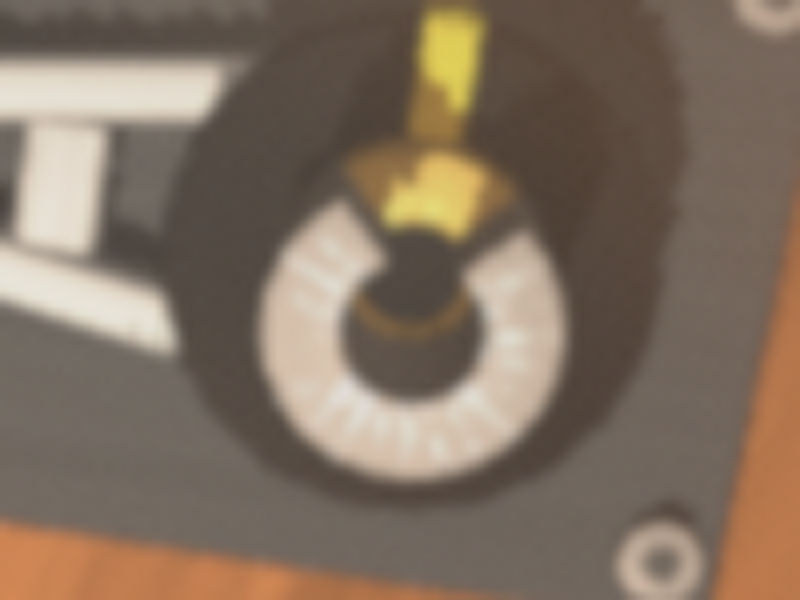

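The window's brass sill now faces up toward the yellow line. Its corners are at about (347,163) and (517,195), the mark end at (453,12).

```bash
python3 -c "
from h import *
c=load('w2');q=lambda u,v,z:atz(c,(u/8-.5+229,v/8-.5+149),z)[:2]
S=q(413,328,78);a=q(347,163,54);b=q(517,195,54);m=q(453,12,42)
ang=lambda v:np.degrees(np.arctan2(v[1],v[0])).round(1)
print(S,a,b,ang(a-b)-90,ang((a+b)/2-S),m,ang(m-S),np.hypot(*(m-S)))
R=np.diag([1,1,1.]);s=manip.observe();w,x,y,z=s['eef_rot'];print('tool y yaw',np.degrees(2*np.arctan2(y,x))-90)
"
```

```text
[ 470.1 -197.2] [ 483.9 -208.8] [ 462.2 -213.3] -78.3 -78.0 [ 478.1 -230.5] -76.5 34.2474816592403
tool y yaw -157.61975998514225
```

apply_moves(motion=[[[-1.2, -0.55, 0, 0, 0, 0], [-2.8, -1.3, 0, 0, 0, 0], [-2.8, -1.3, 0, 0, 0, 0], [-2.8, -1.3, 0, 0, 0, 0], [-2.8, -1.3, 0, 0, 0, 0], [-2.8, -1.3, 0, 0, 0, 0], [-2.8, -1.3, 0, 0, 0, 0], [-2.8, -1.3, 0, 0, 0, 0], [-2.8, -1.3, 0, 0, 0, 0], [-2.8, -1.3, 0, 0, 0, 0], [-2.8, -1.3, 0, 0, 0, 0], [-2.8, -1.3, 0, 0, 0, 0]]])

```text
time_s: 9.2
tool_pos: [485.7, 159.4, 229.5]
eef_rot: [0.0, 0.831, -0.556, -0.001]
contact_force: [0.3, 0.9, 0.7]
gripper_width: 85.3
gripper_force: 0.0
```

apply_moves(motion=[[[0, 0, 0, 0, 0, -5], [0, 0, 0, 0, 0, -7], [0, 0, 0, 0, 0, -7], [0, 0, 0, 0, 0, -7], [0, 0, 0, 0, 0, -7], [0, 0, 0, 0, 0, -7], [0, 0, 0, 0, 0, -7], [0, 0, 0, 0, 0, -7], [0, 0, 0, 0, 0, -6], [0, 0, 0, 0, 0, -2], [0, 0, 0, 0, 0, 0], [0, 0, 0, 0, 0, 0], [0, 0, 0, 0, 0, 0]]])

```text
time_s: 10.5
tool_pos: [486.4, 157.8, 230.0]
eef_rot: [0.0, 0.999, -0.049, -0.0]
contact_force: [0.6, 0.5, -0.2]
gripper_width: 85.4
gripper_force: 0.0
```

```bash
python3 -c "
from h import *
c=snap('wrist','w3');s=manip.observe();print(s['time_s'],s['tool_pos'],s['eef_rot'],s['joints'])
u,v=proj(c,[[500,162,20]])[0];print(u,v)
x,y=int(u)-60,int(v)-45
x=max(0,min(440,x));y=max(0,min(330,y));print(x,y)
cv2.imwrite('pics/c4.png',cv2.resize(cv2.imread('pics/w3.png')[y:y+90,x:x+120],(800,600),interpolation=cv2.INTER_CUBIC))
"
```

```text
10.55 [486.50210481 157.66888191 230.08663868] [ 8.62016860e-05  9.98792795e-01 -4.91207945e-02 -3.05453621e-04] [-0.5253888   0.40892608  0.24136032  1.82607201 -0.11968621  0.92131521
 -1.89966756]
273.57555599054507 168.14526733256588
213 123
```

View pics/c4.png

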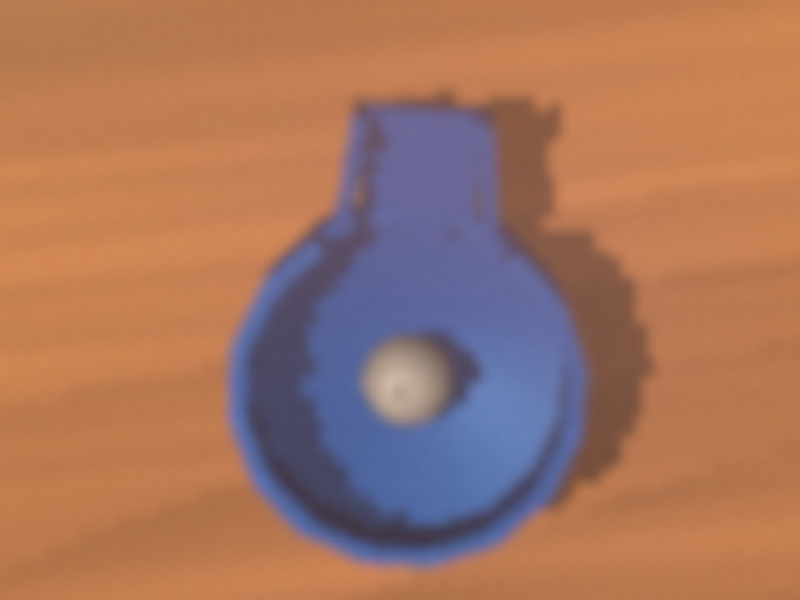

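The close-up shows the dish rim spanning columns 232 to 587 with its bottom at 563, the ball at (408,380), and lip tip corners at (360,104) and (495,111).

```bash
python3 -c "
from h import *
c=load('w3');k=800/120;q=lambda u,v,z:atz(c,(u/k-.5+213,v/k-.5+123),z)[:2]
l=q(232,386,26);r=q(587,386,26);bt=q(414,563,26);B=q(408,380,13)
a=q(358,104,21);b=q(496,111,21);a2=q(358,104,18);b2=q(496,111,18)
ang=lambda v:np.degrees(np.arctan2(v[1],v[0])).round(1)
print('rim',l,r,np.hypot(*(l-r)),(l+r)/2,'bottom',bt,'ball',B)
for a,b in((a,b),(a2,b2)):
  m=(a+b)/2;print('lip',m,np.hypot(*(a-b)),'normal',ang(a-b)-90,'from ball',ang(m-B),np.hypot(*(m-B)))
"
```

```text
rim [490.1 192.6] [484.2 133.1] 59.79180545860779 [487.15 162.85] bottom [456.2 165.2] ball [485.7 163.5]
lip [532.25 155.35] 22.740712389896665 normal -8.299999999999997 from ball -9.9 47.258068094241864
lip [532.  155.4] 22.854321254414895 normal -8.599999999999994 from ball -9.9 47.00319138101158
```

apply_moves(motion=[[[-0.1, -0.54, 1.0, 0, 0, 0], [0, 0, 2.5, 0, 0, 3], [0, 0, 2.5, 0, 0, 0], [0, 0, 2.5, 0, 0, 0], [0, 0, 2.5, 0, 0, 0], [0, 0, 2.5, 0, 0, 0], [0, 0, 2.5, 0, 0, 0], [0, 0, 2.0, 0, 0, 0], [0, 0, 1.5, 0, 0, 0], [0, 0, 1.0, 0, 0, 0], [0, 0, 0.7, 0, 0, 0], [0, 0, 0.5, 0, 0, 0], [0, 0, 0.5, 0, 0, 0], [0, 0, 0, 0, 0, 0], [0, 0, 0, 0, 0, 0], [0, 0, 0, 0, 0, 0]]])

```text
time_s: 12.15
tool_pos: [486.6, 163.0, 8.8]
eef_rot: [-0.0, 0.997, -0.075, 0.0]
contact_force: [-0.4, 0.3, 0.8]
gripper_width: 85.4
gripper_force: 0.0
```

apply_moves(motion=[[[0, 0, 0, 0, 0, 0], [0, 0, 0, 0, 0, 0], [0, 0, 0, 0, 0, 0], [0, 0, 0, 0, 0, 0], [0, 0, 0, 0, 0, 0], [0, 0, 0, 0, 0, 0], [0, 0, 0, 0, 0, 0], [0, 0, 0, 0, 0, 0]]], claw=-0.5, force=20)

```text
time_s: 12.95
tool_pos: [486.3, 163.0, 8.3]
eef_rot: [-0.0, 0.997, -0.075, 0.0]
contact_force: [0.6, -0.4, 0.3]
gripper_width: 63.9
gripper_force: 0.0
```

apply_moves(motion=[[[0, 0, 0.2, 0, 0, 0], [0, 0, 0.2, 0, 0, 0], [0, 0, 0.2, 0, 0, 0], [0, 0, 0.2, 0, 0, 0], [0, 0, 0, 0, 0, 0], [0, 0, 0, 0, 0, 0], [0, 0, 0, 0, 0, 0]]])

```text
time_s: 13.65
tool_pos: [486.4, 162.9, 0.4]
eef_rot: [-0.0, 0.997, -0.075, 0.0]
contact_force: [0.3, 0.2, -0.7]
gripper_width: 64.4
gripper_force: 0.0
```

apply_moves(motion=[[[0, 0, 0, 0, 0, 0], [0, 0, 0, 0, 0, 0], [0, 0, 0, 0, 0, 0], [0, 0, 0, 0, 0, 0], [0, 0, 0, 0, 0, 0], [0, 0, 0, 0, 0, 0], [0, 0, 0, 0, 0, 0], [0, 0, 0, 0, 0, 0]]], claw=-0.38)

```text
time_s: 14.45
tool_pos: [486.4, 163.0, 0.6]
eef_rot: [-0.0, 0.997, -0.075, 0.0]
contact_force: [-1.1, -0.0, 5.4]
gripper_width: 59.3
gripper_force: 22.3
```

apply_moves(motion=[[[0, 0, 0, 0, 0, 0], [0, 0, 0, 0, 0, 0], [0, 0, 0, 0, 0, 0], [0, 0, 0, 0, 0, 0], [0, 0, 0, 0, 0, 0], [0, 0, 0, 0, 0, 0], [0, 0, 0, 0, 0, 0], [0, 0, 0, 0, 0, 0]]], claw=1, force=40)

```text
time_s: 15.25
tool_pos: [486.4, 163.0, 0.7]
eef_rot: [-0.0, 0.997, -0.075, 0.0]
contact_force: [-1.0, -0.1, 6.5]
gripper_width: 58.9
gripper_force: 41.7
```

```bash
cat >> h.py <<'E'
def ballsee(f):
    c=load(f);im=cv2.cvtColor(c['color'],cv2.COLOR_RGB2HSV)
    blue=cv2.inRange(im,(105,90,40),(130,255,255));n,lab,st,ce=cv2.connectedComponentsWithStats(blue)
    return c,st,ce
E
python3 -c "
from h import *
c=snap('wrist','w4');s=manip.observe();print(s['time_s'],s['tool_pos'])
p=proj(c,[[486,163,13]])[0];print(p)
cv2.imwrite('pics/w4b.png',cv2.resize(cv2.imread('pics/w4.png'),(800,600),interpolation=2))"
```

```text
15.3 [486.41040415 162.97668333   0.71309216]
[277.98377289 275.161767  ]
```

View pics/w4b.png

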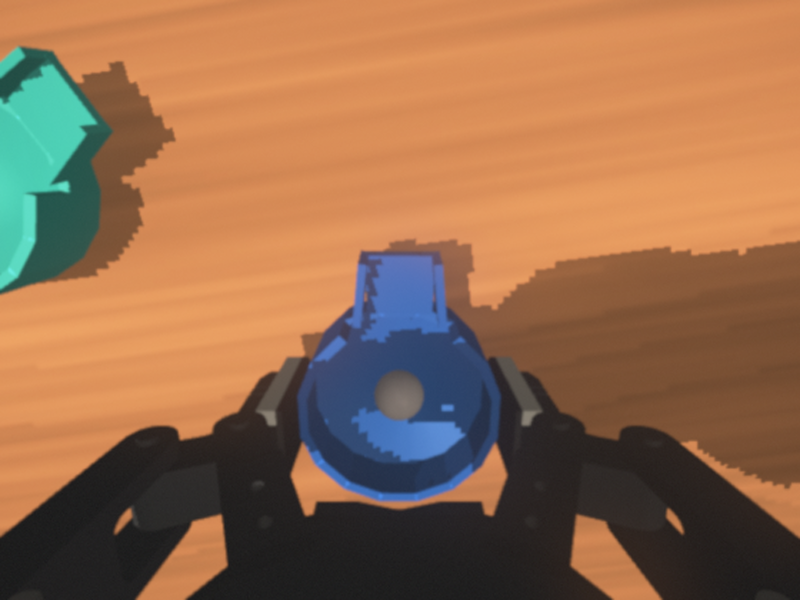

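The dish is held squarely, lip straight ahead at (400,255), with the ball in the middle at (399,395). Next, the lift.

apply_moves(motion=[[[0, 0, -0.1, 0, 0, 0], [0, 0, -0.2, 0, 0, 0], [0, 0, -0.4, 0, 0, 0], [0, 0, -0.6, 0, 0, 0], [0, 0, -0.7, 0, 0, 0], [0, 0, -0.7, 0, 0, 0], [0, 0, -0.7, 0, 0, 0], [0, 0, -0.7, 0, 0, 0], [0, 0, -0.7, 0, 0, 0], [0, 0, -0.7, 0, 0, 0], [0, 0, -0.7, 0, 0, 0], [0, 0, -0.7, 0, 0, 0], [0, 0, -0.7, 0, 0, 0], [0, 0, -0.7, 0, 0, 0], [0, 0, -0.7, 0, 0, 0], [0, 0, -0.6, 0, 0, 0], [0, 0, -0.4, 0, 0, 0], [0, 0, -0.2, 0, 0, 0], [0, 0, -0.1, 0, 0, 0], [0, 0, 0, 0, 0, 0]]])

```text
time_s: 17.3
tool_pos: [486.3, 162.9, 103.3]
eef_rot: [0.0, 0.997, -0.075, -0.0]
contact_force: [-0.7, -0.4, -0.4]
gripper_width: 59.0
gripper_force: 43.1
```

```bash
python3 -c "
from h import *
c=snap('wrist','w5');s=manip.observe();print(s['time_s'],s['tool_pos'],s['eef_rot'],s['joints'])
d=cv2.absdiff(c['color'][170:340,215:345],load('w4')['color'][170:340,215:345]).max(2);print(d.mean())
g=load('w4')['color'];t=cv2.cvtColor(g[258:295,261:298],cv2.COLOR_RGB2GRAY)
r=cv2.matchTemplate(cv2.cvtColor(c['color'],cv2.COLOR_RGB2GRAY)[240:320,240:320],t,cv2.TM_CCOEFF_NORMED);print(cv2.minMaxLoc(r),'expect loc 21,18')
"
```

```text
17.35 [486.18294988 162.88207587 103.1854666 ] [ 5.09021628e-05  9.97170984e-01 -7.51664221e-02 -1.86624249e-04] [-0.50047303  0.58775715  0.20134503  1.96352209 -0.1951708   0.60904249
 -1.89270564]
12.378959276018099
(-0.27972474694252014, 0.9798290133476257, (0, 0), (21, 17)) expect loc 21,18
```

apply_moves(motion=[[[0, 0, 0, 0, 0, -1], [0, 0, 0, 0, 0, -2], [0, 0, 0, 0, 0, -3], [0, 0, 0, 0, 0, -4], [0, 0, 0, 0, 0, -4], [0, 0, 0, 0, 0, -4], [0, 0, 0, 0, 0, -4], [0, 0, 0, 0, 0, -4], [0, 0, 0, 0, 0, -4], [0, 0, 0, 0, 0, -4], [0, 0, 0, 0, 0, -4], [0, 0, 0, 0, 0, -4], [0, 0, 0, 0, 0, -4], [0, 0, 0, 0, 0, -4], [0, 0, 0, 0, 0, -4], [0, 0, 0, 0, 0, -4], [0, 0, 0, 0, 0, -4], [0, 0, 0, 0, 0, -4], [0, 0, 0, 0, 0, -4]]])

```text
time_s: 19.25
tool_pos: [486.3, 162.7, 103.3]
eef_rot: [0.0, 0.859, 0.512, -0.0]
contact_force: [-0.6, 0.6, -0.8]
gripper_width: 59.2
gripper_force: 43.1
```

apply_moves(motion=[[[0, 0, 0, 0, 0, -4], [0, 0, 0, 0, 0, -4], [0, 0, 0, 0, 0, -4], [0, 0, 0, 0, 0, -4], [0, 0, 0, 0, 0, -4], [0, 0, 0, 0, 0, -4], [0, 0, 0, 0, 0, -4], [0, 0, 0, 0, 0, -4], [0, 0, 0, 0, 0, -3], [0, 0, 0, 0, 0, -3], [0, 0, 0, 0, 0, -2], [0, 0, 0, 0, 0, -1], [0, 0, 0, 0, 0, 0], [0, 0, 0, 0, 0, 0], [0, 0, 0, 0, 0, 0]]])

```text
time_s: 20.75
tool_pos: [486.4, 162.9, 103.4]
eef_rot: [0.0, 0.627, 0.779, 0.0]
contact_force: [-0.0, 0.4, -0.1]
gripper_width: 59.1
gripper_force: 43.1
```

```bash
cat > plan.py <<'E'
from h import *
import sys
f=sys.argv[1];d=float(sys.argv[2]);zt=float(sys.argv[3])
c=snap('wrist',f);s=manip.observe();w,x,y,z=s['eef_rot'];yaw=2*np.arctan2(y,x);p=s['tool_pos']
print(s['time_s'],p.round(1),'dish yaw',np.degrees(yaw).round(2),s['joints'].round(2),s['gripper_force'])
g=load('w4')['color'];t=cv2.cvtColor(g[258:295,261:298],cv2.COLOR_RGB2GRAY)
r=cv2.matchTemplate(cv2.cvtColor(c['color'],cv2.COLOR_RGB2GRAY)[235:325,235:325],t,cv2.TM_CCOEFF_NORMED);print(cv2.minMaxLoc(r)[1::2],'expect 26,23')
wy=np.radians(-77.5);T=np.array([470.2+d*np.cos(wy),-196.8+d*np.sin(wy)]);D=T-p[:2]
print('target',T,'tool shift cm x,y,z',(D@[np.cos(yaw),np.sin(yaw)])/10,(D@[np.sin(yaw),-np.cos(yaw)])/10,(p[2]-zt)/10)
E
python3 plan.py w6 71 103
```

```text
20.8 [486.3 163.  103.4] dish yaw 102.38 [-0.13  0.6  -0.36  1.95  0.34  0.64 -0.49] 43.07581026712624
(0.872903048992157, (25, 21)) expect 26,23
target [ 485.56721259 -266.11701651] tool shift cm x,y,z -41.89556009092448 -9.271051952235066 0.038141823477103286
```

apply_moves(motion=[[[-0.1, -0.02, 0, 0, 0, 0], [-0.2, -0.04, 0, 0, 0, 0], [-0.3, -0.07, 0, 0, 0, 0], [-0.4, -0.09, 0, 0, 0, 0], [-0.5, -0.11, 0, 0, 0, 0], [-0.6, -0.13, 0, 0, 0, 0], [-0.7, -0.15, 0, 0, 0, 0], [-0.8, -0.18, 0, 0, 0, 0], [-0.9, -0.2, 0, 0, 0, 0], [-1, -0.22, 0, 0, 0, 0], [-1, -0.22, 0, 0, 0, 0], [-1, -0.22, 0, 0, 0, 0], [-1, -0.22, 0, 0, 0, 0], [-1, -0.22, 0, 0, 0, 0], [-1, -0.22, 0, 0, 0, 0], [-1, -0.22, 0, 0, 0, 0], [-1, -0.22, 0, 0, 0, 0], [-1, -0.22, 0, 0, 0, 0], [-1, -0.22, 0, 0, 0, 0], [-1, -0.22, 0, 0, 0, 0]]])

```text
time_s: 22.8
tool_pos: [486.2, 3.4, 103.4]
eef_rot: [0.0, 0.627, 0.779, 0.0]
contact_force: [-0.1, 0.3, -1.5]
gripper_width: 59.0
gripper_force: 43.1
```

apply_moves(motion=[[[-1, -0.22, 0, 0, 0, 0], [-1, -0.22, 0, 0, 0, 0], [-1, -0.22, 0, 0, 0, 0], [-1, -0.22, 0, 0, 0, 0], [-1, -0.22, 0, 0, 0, 0], [-1, -0.22, 0, 0, 0, 0], [-1, -0.22, 0, 0, 0, 0], [-1, -0.22, 0, 0, 0, 0], [-1, -0.22, 0, 0, 0, 0], [-1, -0.22, 0, 0, 0, 0], [-1, -0.22, 0, 0, 0, 0], [-1, -0.22, 0, 0, 0, 0], [-1, -0.22, 0, 0, 0, 0], [-1, -0.22, 0, 0, 0, 0], [-1, -0.22, 0, 0, 0, 0], [-1, -0.22, 0, 0, 0, 0], [-1, -0.22, 0, 0, 0, 0], [-1, -0.22, 0, 0, 0, 0], [-1, -0.22, 0, 0, 0, 0], [-1, -0.22, 0, 0, 0, 0]]])

```text
time_s: 24.8
tool_pos: [486.1, -201.4, 103.3]
eef_rot: [-0.0, 0.627, 0.779, 0.0]
contact_force: [-0.2, -0.3, -0.6]
gripper_width: 59.4
gripper_force: 43.1
```

apply_moves(motion=[[[-1, -0.22, 0, 0, 0, 0], [-1, -0.22, 0, 0, 0, 0], [-0.9, -0.2, 0, 0, 0, 0], [-0.8, -0.18, 0, 0, 0, 0], [-0.7, -0.15, 0, 0, 0, 0], [-0.6, -0.13, 0, 0, 0, 0], [-0.5, -0.11, 0, 0, 0, 0], [-0.4, -0.09, 0, 0, 0, 0], [-0.3, -0.07, 0, 0, 0, 0], [-0.2, -0.04, 0, 0, 0, 0], [0, -0.02, 0, 0, 0, 0], [0, 0, 0, 0, 0, 0], [0, 0, 0, 0, 0, 0], [0, 0, 0, 0, 0, 0], [0, 0, 0, 0, 0, 0]]])

```text
time_s: 26.3
tool_pos: [485.9, -266.0, 103.3]
eef_rot: [-0.0, 0.627, 0.779, 0.0]
contact_force: [0.4, -0.4, -0.5]
gripper_width: 58.8
gripper_force: 43.1
```

```bash
python3 plan.py w7 71 47; python3 -c "
from h import *
c=load('w7');cv2.imwrite('pics/w7b.png',cv2.resize(cv2.imread('pics/w7.png')[140:380,120:440],(800,600),interpolation=2))"
```

```text
26.35 [ 485.9 -266.   103.3] dish yaw 102.39 [ 0.73  0.66 -0.43  1.84  0.39  0.73  0.31] 43.07555212288479
(0.8788452744483948, (25, 21)) expect 26,23
target [ 485.56721259 -266.11701651] tool shift cm x,y,z -0.002191158290296445 -0.032542024533074906 5.630887547610572
```

View pics/w7b.png

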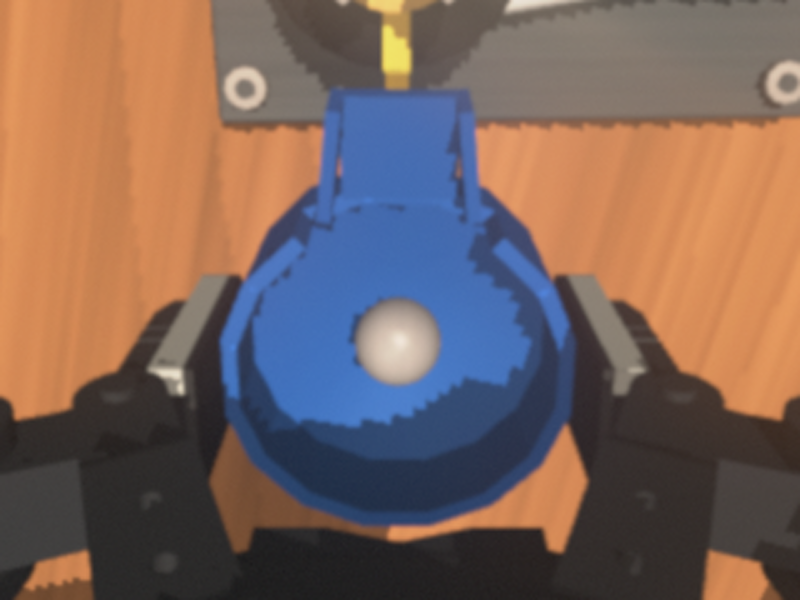

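The lip tip, at (402,92), lines up with the yellow mark at (398,60), and the ball sits in the middle at (398,340). Now I lower it.

apply_moves(motion=[[[0, -0.03, 0.1, 0, 0, 0], [0, 0, 0.2, 0, 0, 0], [0, 0, 0.4, 0, 0, 0], [0, 0, 0.5, 0, 0, 0], [0, 0, 0.5, 0, 0, 0], [0, 0, 0.5, 0, 0, 0], [0, 0, 0.5, 0, 0, 0], [0, 0, 0.5, 0, 0, 0], [0, 0, 0.5, 0, 0, 0], [0, 0, 0.5, 0, 0, 0], [0, 0, 0.5, 0, 0, 0], [0, 0, 0.4, 0, 0, 0], [0, 0, 0.3, 0, 0, 0], [0, 0, 0.2, 0, 0, 0], [0, 0, 0, 0, 0, 0], [0, 0, 0, 0, 0, 0], [0, 0, 0, 0, 0, 0], [0, 0, 0, 0, 0, 0], [0, 0, 0, 0, 0, 0]]])

```text
time_s: 28.25
tool_pos: [485.7, -266.2, 47.5]
eef_rot: [0.0, 0.627, 0.779, 0.0]
contact_force: [0.1, 0.8, -0.6]
gripper_width: 59.2
gripper_force: 43.1
```

```bash
python3 plan.py w8 71 47; python3 -c "
from h import *
s=cv2.imread('pics/w8.png')[90:330,120:440]
c=snap('side','s8');u,v=proj(c,[[480,-230,60]])[0].astype(int)
x=max(0,min(480,u-40));y=max(0,v-40)
b=cv2.resize(cv2.imread('pics/s8.png')[y:y+80,x:x+80],(400,400),interpolation=2)
cv2.imwrite('pics/f.png',np.hstack([cv2.resize(s,(400,300))[:300],b[50:350]]))
print(manip.observe()['contact_force'])"
```

```text
28.3 [ 485.6 -266.2   47.4] dish yaw 102.38 [ 0.7   0.74 -0.37  1.87  0.45  0.61  0.26] 43.07633014203528
(0.8837403059005737, (25, 21)) expect 26,23
target [ 485.56721259 -266.11701651] tool shift cm x,y,z 0.012581984647027287 -0.0054271857802392545 0.04348678395140624
[-0.17878636  0.31155523 -1.63261984]
```

View pics/f.png

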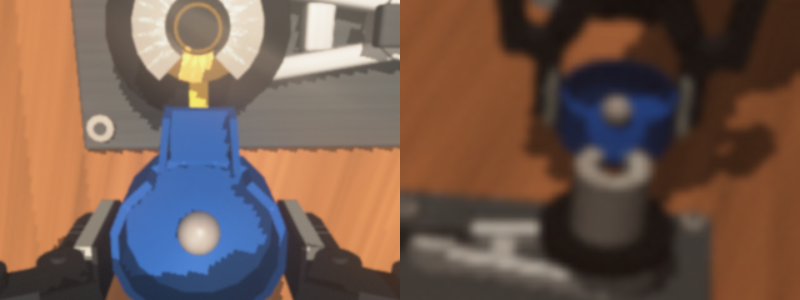

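```bash
python3 -c "
from h import *
c=load('w8');w=np.radians(-77.5);n=np.array([np.cos(w),np.sin(w)]);t=np.array([-n[1],n[0]])
for u,v,z in((200,107,67),(200,107,64.7),(196,80,54)):
  q=atz(c,(120+u*.8,90+v*.8),z)[:2]-[470.2,-196.8];print(q@n-18,q@t)
"
```

```text
6.035744443265983 0.3049410730080302
6.447906807507778 0.3159948281448033
-0.8945665606464601 -0.9242006556181095
```

The lip tip is about 6 to 7 mm out from the sill, 0.3 mm sideways and about 10 mm above it, all within tolerance. The arm is still, so I'm handing in.

```bash
python3 -c "
from station import manip
print(manip.sign_off())"
```

```text
the job is handed in; nothing more can be done
None
```

The job is handed in, with no verdict returned: the sleeve window is within about 1.5° of the yellow mark, and the blue dish is held still with its lip about 6–7 mm out from the sill and 10 mm above it, the ball in its middle; I did not re-measure the can, bottle and screwdriver at the end, but the arm felt no contact with them.

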